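# Take the rinse basket off its drip hooks and set it in the drain tray

## Task

Take the wire rinse basket off the drip rack and set it down flat inside the kerb of the white drain tray. Its rod sits in deep upturned hooks under a sprung guard whose height was set by hand: feel your way up past the hook tips without forcing the guard, and draw the basket out level through the gap. Handle it gently, let go of it, and leave the other things on the bench where they are.

Things in the scene. Friction and masses are not known exactly. Their poses are not given: they have to be found in the camera images.
- basket_grip (a point): centre of the wooden grip on the basket's stiff bail: a bar 60 mm long (basket x), 14 mm wide (y), 22 mm tall, over the middle of the basket, its centre 105 mm above the underside; axes are the basket's, z up. While hanging it is about 183 mm above the bench.
- basket_mid (a point): middle of the wire rinse basket, 28 mm above its underside. Bright steel wire, 100 mm long (x), 96 mm wide (y), walls 56 mm high, 0.19 to 0.29 kg, centre of mass within 10 mm of below the grip; empty.
- basket_rod (a point): middle of the basket's hanging rod: steel, 8 mm thick, 92 mm long along y, 22 mm outside the +x end wall (72 mm from the grip along x), 72 mm above the underside. Thin wire stays 12 mm either side of its middle join it to the rim. Two wire bumpers 16 mm above the underside reach x = 84 mm and lean on the rack's cross bar while it hangs.
- rack: dark steel drip rack, fixed, 280 mm high; origin on the bench under its two posts, z up, x pointing from basket to posts: the basket is drawn out along -x. Hooks at y = -36 and +36 mm, 12 mm wide. Cross bar for the bumpers 82 to 98 mm above the bench, which the bumpers clear after 7 mm of lift. Cheek plates at y = -54 and +54 mm close the sides of the gap that the rod leaves by.
- rack_throat (a point): where the rod's middle rests in the hooks, 150 mm above the bench, at x = -20 mm of the rack, same axes. The hook floor is 4 mm below. On the -x side the rod touches the upturned lips (8 mm thick); on the +x side 8 mm are free before the posts. The lips' tops stand 18 to 60 mm above the hook floor; this height was clamped by hand and is not measured.
- rack_head (a point): middle of the top bar joining the rack's posts, 273 mm above the bench (fixed, same axes). Below it a steel guard bar spans the throat, its underside always 11 mm above the lips' tops: a rod touching it clears the lips by 3 mm. The guard is sprung: it yields upward from about 2 N, by 3 mm at about 7 N, then stops dead. It moves with the lips' setting.
- tray_floor (a point): centre of the inner floor, 6 mm above the bench, of the white plastic drain tray, fixed; inside 112 mm (its x) by 108 mm (its y), with a kerb 8 mm high and 6 mm thick; the basket's rod and bumpers clear the kerb. The basket's x lies along the tray's x, either way round.
- pliers: pliers with red handles, 130 mm long, lying flat, to be left alone; origin under its middle
- offcut: flat piece of green glass 85 x 60 x 5 mm, to be left alone; origin under its middle
- flux: white bottle 54 mm across, 150 mm high, to be left alone; origin under its middle
- mug: blue mug 80 mm across, 90 mm high, to be left alone; origin under its middle
- jar: glass jar 64 mm across, 70 mm high, to be left alone; origin under its middle
- tape: red tape dispenser 60 x 140 mm, 88 mm high, to be left alone; origin under its middle

How it is judged:
On the way:
1. the basket's rod is drawn clear of the hooks and the basket is off the rack (x of basket_rod in the frame of rack below -0.045 m and height (world z) of basket_rod above 0.1 m and contact force between basket and rack below 0.1 N), for 0.1 s.
At the end, for the whole second after the job is handed in: The basket stands flat on the tray's floor inside the kerb: its grip within 12 mm of over the tray's centre, 100 to 109 mm above its floor, tilted under 0.05 rad, its long side within 0.14 rad of the tray's, at rest and released (horizontal distance between basket_grip and tray_floor below 0.012 m and z of basket_grip in the frame of tray_floor between 0.1 and 0.109 m and angle between basket_grip's own z axis and vertical below 0.05 rad and angle between the x axis of basket_grip and the x axis of tray_floor, either way round below 0.14 rad and linear speed of basket below 0.02 m/s); the robot touches nothing.
It fails at once if the sprung guard is forced (the basket presses it with over 12 N) (contact force between basket and guard above 12 N).
It fails at once if the basket is set down hard in the tray (over 30 N) (contact force between basket and tray above 30 N).
It fails at once if the basket is tipped more than 0.22 rad (angle between basket_grip's own z axis and vertical above 0.22 rad).
It fails at once if the basket is wrenched against the rack (over 35 N) or the robot pushes on the rack (over 15 N) (contact force between any of the arm, the fingers and rack above 15 N or contact force between basket and rack above 35 N).
It fails at once if another thing on the bench is moved more than 30 mm (distance of any of pliers, offcut, flux, mug, jar, tape from where it was at the start of the episode above 0.03 m).
It also fails if it takes over 58 s, if anything falls off the work surface, if the arm or the gripper's body presses on something with over 40 N, if the wrist force passes 120 N, or if a joint passes its speed limit or range.

## Robot

A 6-joint arm with a two-finger parallel gripper is mounted at the origin on the work surface. World frame = base frame: x ahead of the robot, y to its left, z up, the work surface at z = 0. Lengths are in m, angles in rad, forces in N, time in s.
With the tool pointing down it reaches from about 0.3 to 0.875 m from the base axis. Payload 6.4 kg.
Tool frame: the origin (TCP) lies on the mounting face of the last link; the fingertips stand 173 mm ahead of it and the grasp point (between the pads) lies 155 mm ahead of it (ctrl.grip_point_offset is the distance from the TCP to the grasp point, in m); z points along the fingers, y is the line along which they close (so a half turn about z gives the same grasp; the last joint's range is limited). The gripper opens to 85 mm and grips with 20 to 120 N. Pads are 22 mm wide; open, the fingers measure 114 mm over their backs; the gripper's body (76 mm by 85 mm) begins 54 mm behind the grasp point. The pads swing forward as they close: fully open they stand 13 mm farther back than shut.
Start: joints at [1.041, 0.181, 1.607, -0, 1.354, -0.206], TCP at [0.183, 0.545, 0.405] pointing down, gripper open.
Joint ranges: [-2.99, 2.99], [-0.89, 2.07], [0.3, 2.58], [-1.14, 4.28], [0, 2.63], [-3.12, 3.12]. Speed limits (rad/s): [2.57, 2.57, 3.01, 3.14, 3.14, 3.14].

## Interface

Orientations are given as a unit quaternion [w, x, y, z].
In Python, from bench import status, imaging, ctrl, models gives the robot as it stands.
- The arm moves only by the tool send_rows, never from a script. Its argument "commands" is a list that holds one entry, the list of rows, each a list of 6 numbers: the shift along the tool's x, y, z normalised to -1 to 1, where 1 is 3 cm, then the turn, a rotation vector about the tool's x, y, z normalised to -1 to 1, where 1 is 0.1 rad. A call has 1 to 8 rows; each row shifts and turns the commanded pose from where the row before left it, along the tool's axes as they then stand; what a row does not reach is not made up. A row lasts 1/12 s, in which the tool goes at most 41.7 mm and 7.16 degrees, less where a joint would pass 70% of its speed; a pose out of reach is approached as far as the arm can. A call with a number of a shift or a turn outside -1 to 1 is refused whole. A call with a gripper value outside its range is refused whole. "jaw" is the opening, from 0 (shut) to 1 (fully open), set as the call begins (left out, the last holds). The fingers move at their own pace and stop on an object; the grip force is fixed at half the most. Time passes only in rows, so rows that do not move let the fingers close. It gives the time, the measured TCP pose, the force, the opening and the grip force at its end, in the units of the state.
- status.get_obs(): the state, without advancing time (a new reading comes with each control period).
- imaging.camera(name): name is "side" or "top" or "wrist"; returns a dict with "image" (420x560x3 uint8, blue, green, red), "depth" (420x560 float32, m along the optical axis (not along the pixel's ray), 0 where there is no reading), "mtx" (3x3 intrinsics, pixels), "k1" (the pictures are not rectified: a ray, as slopes to the right and down, at radius r is drawn at 1 + k1 r^2 times it, then the intrinsics apply), "pose" (4x4, takes a point from camera to world coordinates). Camera axes: x right, y down, z forward; pixel columns grow to the right and rows downward; lengths in m; the calibration is good to about 2 mm. A picture is of the moment at which its call begins.
- ctrl.hand_in(): hands the job in; it is judged then, once.
Trained networks look in a picture, given as the dict that the camera call returned (one of the last four; its "shot" number tells which), for a name from the list of things; names that differ only in an ending like _2 or _b are one class to them, and where a whole thing is asked for, a point or a joint stands for the part that bears it (a point fixed in the world has none). Each returns a list of dicts, best first, with "confidence" (0 to 1); they miss things now and then, are a little off and sometimes report something else, mostly with a low value. They report only what shows in the picture. A call takes as long as a camera call.
- models.recognise(picture, name): "centre" ([column, row] in pixels, amid what is visible of it).
- models.regions_of(picture, name): "region" (420x560 bool, what is visible of it) and "centre" ([column, row] in pixels, amid what is visible of it).
The state is a dict: "time_s": time; "q": joint angles; "dq": joint speeds; "joint_efforts": joint torques, N m; "eef_pos": TCP position; "eef_rot": TCP orientation; "wrist_force": force on the tool from outside, world axes, zero at the start; "torque": the same for the moment, N m; "opening": opening from 0.0 (shut) to 1.0 (fully open); "grasp_force": force on a finger pad.
Only numpy, scipy, OpenCV 4.12 (cv2) and the standard library are available. Lean on these libraries where they do the work, as an engineer would, in place of code of your own. Each camera call takes 0.05 s, during which the arm holds its last target. There are 200 camera calls.

## Working session

There is one attempt and no reset: what is moved stays moved. The work goes in short steps, Python scripts to look and compute and a tool call to move; the robot and the scene stay as the last step left them, time stands still between calls to the robot, and variables do not carry over. Pictures are saved under pics/ and viewed, at most 10 in all, crops included, and the job is handed in when it is done.

Besides the shell and the picture viewer there is one more tool, called as name(argument=value, ...) on one line, values as JSON. send_rows: Moves the arm, as the interface text tells. Its arguments: {"type":"object","properties":{"commands":{"type":"array"},"jaw":{"type":"number"}},"required":["commands"]}

```bash
mkdir -p pics; ls
cat > h.py <<'E'
import numpy as np, cv2
from bench import status, imaging, ctrl, models
from scipy.spatial.transform import Rotation as R
def world(p,uv,depth):
    """pixel(s) -> world points given depth"""
    uv=np.atleast_2d(np.asarray(uv,float)); d=np.atleast_1d(depth)
    K=p['mtx']; a=cv2.undistortPoints(uv.reshape(-1,1,2),K,np.array([p['k1'],0,0,0.])).reshape(-1,2)
    c=np.c_[a*d[:,None],d]
    return c@p['pose'][:3,:3].T+p['pose'][:3,3]
def region_pts(p,m):
    v,u=np.nonzero(m&(p['depth']>0)); return world(p,np.c_[u,v],p['depth'][v,u])
def proj(p,X):
    X=np.atleast_2d(X); T=np.linalg.inv(p['pose']); c=X@T[:3,:3].T+T[:3,3]
    return cv2.projectPoints(c.reshape(-1,1,3),np.zeros(3),np.zeros(3),p['mtx'],np.array([p['k1'],0,0,0.]))[0].reshape(-1,2)
def obs():
    o=status.get_obs(); return o
E
python3 - <<'E'
from h import *
np.set_printoptions(precision=4,suppress=True)
o=obs(); print(o)
for n in ['side','top']:
    p=imaging.camera(n); cv2.imwrite(f'pics/{n}0.png',p['image']); print(n,p['pose'],p['mtx'],p['k1'])
    for t in ['basket_grip','basket_mid','rack','tray_floor','pliers','offcut','flux','mug','jar','tape']:
        r=models.regions_of(p,t)[:1]
        for x in r:
            q=region_pts(p,x['region']); print(t,round(x['confidence'],2),x['centre'],len(q), np.median(q,0) if len(q) else '', np.percentile(q,[2,98],axis=0).round(3).tolist() if len(q) else '')
E
```

```text
pics
{'time_s': 0.0, 'q': array([ 1.0407,  0.1815,  1.608 ,  0.    ,  1.3538, -0.2063]), 'dq': array([ 0.001 , -0.0003,  0.0021, -0.0014, -0.0012, -0.0013]), 'joint_efforts': array([  0.0008, -44.4874, -35.1336,  -0.0002,   0.0093,   0.    ]), 'eef_pos': array([0.1828, 0.5449, 0.4038]), 'eef_rot': array([-0.0003,  0.1612,  0.9869, -0.0008]), 'wrist_force': array([ 1.6782,  0.2851, -0.891 ]), 'torque': array([ 0.0544,  0.0033, -0.0213]), 'grasp_force': 0.0, 'opening': 0.9977113239049709}
side [[ 0.709  -0.5094  0.4876  0.1072]
 [-0.7052 -0.5074  0.4952 -0.5249]
 [-0.0048 -0.695  -0.719   0.9536]
 [ 0.      0.      0.      1.    ]] [[449.5379   0.     273.3137]
 [  0.     449.5379 211.2188]
 [  0.       0.       1.    ]] -0.04571502293738952
basket_grip 0.97 [295.1, 316.3] 1511 [ 0.4938 -0.1934  0.0985] [[0.446, -0.28, 0.001], [0.603, -0.131, 0.193]]
basket_mid 0.9 [294.9, 314.3] 1755 [ 0.4944 -0.1922  0.0995] [[0.446, -0.282, 0.0], [0.601, -0.124, 0.193]]
rack 0.94 [324.0, 365.6] 6869 [ 0.4697 -0.3     0.0142] [[0.395, -0.375, 0.002], [0.559, -0.236, 0.281]]
tray_floor 0.56 [189.5, 25
[... 1277 characters left out ...]
or 0.98 [205.4, 252.7] 1729 [0.483  0.1697 0.0072] [[0.422, 0.105, 0.002], [0.544, 0.232, 0.017]]
pliers 0.72 [261.3, 268.8] 358 [0.4446 0.0154 0.0112] [[0.387, -0.01, 0.0], [0.512, 0.04, 0.016]]
offcut 0.64 [255.6, 204.6] 537 [0.63   0.0308 0.0059] [[0.589, 0.001, 0.001], [0.67, 0.061, 0.011]]
flux 0.78 [283.9, 148.1] 333 [ 0.7872 -0.0399  0.1021] [[0.774, -0.062, 0.023], [0.807, -0.018, 0.153]]
mug 0.74 [224.1, 152.5] 789 [0.7958 0.129  0.0322] [[0.732, 0.087, 0.002], [0.826, 0.161, 0.092]]
jar 0.89 [331.3, 172.9] 396 [ 0.7379 -0.1934  0.07  ] [[0.714, -0.222, 0.021], [0.766, -0.168, 0.075]]
tape 0.96 [171.8, 170.5] 1000 [0.725  0.2751 0.0421] [[0.701, 0.218, 0.013], [0.759, 0.347, 0.089]]
```

Run:
```python
from h import *
np.set_printoptions(precision=4,suppress=True)
a=cv2.imread('pics/side0.png'); t=cv2.imread('pics/top0.png')
cv2.imwrite('pics/s1.png',cv2.resize(a[150:420,150:510],None,fx=2.2,fy=2.2,interpolation=cv2.INTER_CUBIC)); cv2.imwrite('pics/t1.png',cv2.resize(t[130:340,130:440],None,fx=2.5,fy=2.5,interpolation=cv2.INTER_CUBIC))
for n in ['side','top']:
    p=imaging.camera(n); v,u=np.nonzero(p['depth']>0); P=world(p,np.c_[u,v],p['depth'][v,u])
    def box(lo,hi): return P[np.all((P>lo)&(P<hi),axis=1)]
    def rect(Q,name):
        r=cv2.minAreaRect((Q[:,:2]*1000).astype(np.float32)); print(n,name,len(Q),Q.mean(0),r)
    g=box([.42,-.25,.178],[.6,-.1,.21]); rect(g,'grip')
    h=box([.35,-.4,.262],[.6,-.2,.30]); rect(h,'head')
    h=box([.4,.08,.009],[.56,.25,.02]); rect(h,'kerb')
    h=box([.4,.08,.001],[.56,.25,.02]); rect(h,'tray')
```

```text
side grip 238 [ 0.4993 -0.2055  0.1895] ((501.48577880859375, -201.1377716064453), (67.04989624023438, 15.087922096252441), 76.57088470458984)
side head 528 [ 0.4778 -0.2962  0.2783] ((481.85028076171875, -295.23577880859375), (17.017539978027344, 87.21456146240234), 77.1783676147461)
side kerb 473 [0.4813 0.1677 0.0129] ((481.8711242675781, 169.16554260253906), (123.3411865234375, 128.90240478515625), 13.652472496032715)
side tray 2325 [0.4779 0.1642 0.0064] ((479.9638366699219, 165.10025024414062), (170.04214477539062, 159.5843505859375), 89.73329162597656)
top grip 149 [ 0.5029 -0.2008  0.1912] ((502.97991943359375, -201.77325439453125), (72.66934204101562, 13.870818138122559), 77.26626586914062)
top head 270 [ 0.4832 -0.2933  0.279 ] ((483.3104553222656, -294.85040283203125), (15.386693000793457, 84.19171142578125), 77.34925079345703)
top kerb 510 [0.483 0.169 0.013] ((486.4867248535156, 178.3721923828125), (130.6581573486328, 141.17562866210938), 13.592094421386719)
top tray 2543 [0.4809 0.166  0.0065] ((479.98321533203125, 164.9412841796875), (159.9467315673828, 169.79383850097656), 0.024477744475007057)
```

View pics/s1.png

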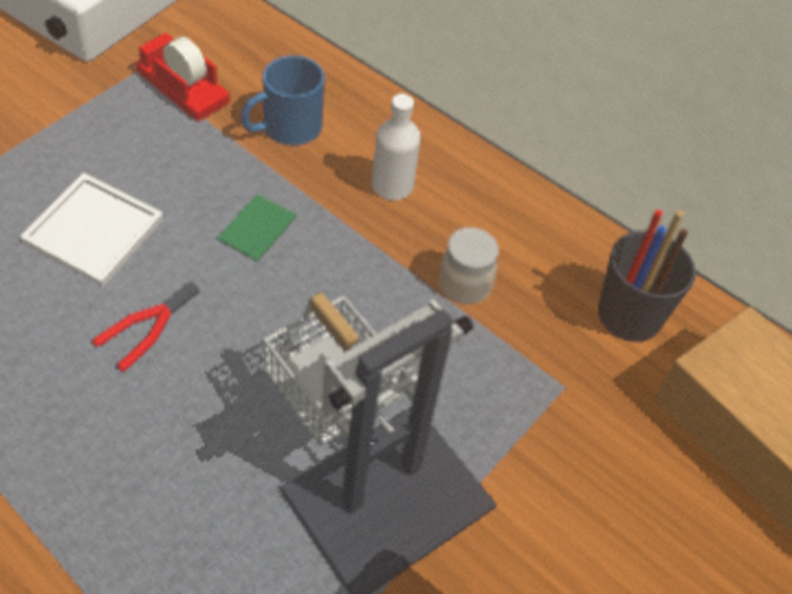

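View pics/t1.png

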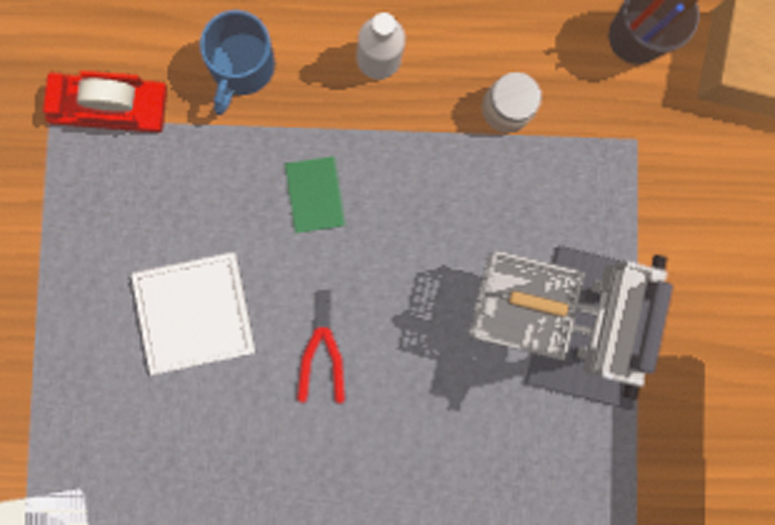

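send_rows(commands=[[[-0.9,-0.6,0,0,0,0],[-0.9,-0.6,0,0,0,0],[-0.9,-0.6,0,0,0,0],[-0.9,-0.6,0,0,0,0],[-0.9,-0.6,0,0,0,0],[-0.9,-0.6,0,0,0,0],[-0.9,-0.6,0,0,0,0],[-0.9,-0.6,0,0,0,0]]])

```text
time_s: 1.87
eef_pos: [0.3425, 0.3386, 0.4049]
eef_rot: [0.0, 0.161, 0.987, 0.0]
wrist_force: [0.2, 0.9, -0.2]
opening: 0.995
grasp_force: 0.0
```

Run:
```python
from h import *
np.set_printoptions(precision=4,suppress=True)
p=imaging.camera('wrist'); o=obs(); print(o['eef_pos'],o['eef_rot'],o['wrist_force'])
print(p['pose'],p['mtx'],p['k1'])
print('tray corner px',proj(p,[[.482,.169,.006]]), proj(p,[[.50,-.2,.19]]))
# rack frame cloud
for n in ['side','top']:
    q=imaging.camera(n); v,u=np.nonzero(q['depth']>0); P=world(q,np.c_[u,v],q['depth'][v,u])
    yaw=np.deg2rad(-102.8); Rz=np.array([[np.cos(yaw),-np.sin(yaw)],[np.sin(yaw),np.cos(yaw)]])
    L=P.copy(); L[:,:2]=(P[:,:2]-[.4826,-.295])@Rz
    m=(L[:,0]>-.06)&(L[:,0]<.02)&(abs(L[:,1])<.075)&(L[:,2]>.12)&(L[:,2]<.262)
    print(n); 
    for z in np.arange(.12,.262,.01):
        k=m&(L[:,2]>=z)&(L[:,2]<z+.01)
        if k.sum(): print(round(z,3),k.sum(),'x',np.percentile(L[k,0],[5,50,95]),'y',np.percentile(L[k,1],[5,50,95]))
```

```text
[0.3455 0.3355 0.4049] [ 0.0015  0.1625  0.9867 -0.0011] [ 3.6475 -1.3854  0.0056]
[[ 0.3178  0.9148  0.2493  0.2807]
 [ 0.9482 -0.3067 -0.0832  0.3588]
 [ 0.0004  0.2628 -0.9648  0.3739]
 [ 0.      0.      0.      1.    ]] [[305.2153   0.     282.8497]
 [  0.     305.2153 207.0734]
 [  0.       0.       1.    ]] -0.01589172082523293
tray corner px [[198.8828 312.373 ]] [[-188.6835  538.695 ]]
side
0.12 56 x [-0.0467  0.0043  0.0092] y [-0.0471 -0.031   0.0387]
0.13 93 x [-0.0543 -0.0079  0.0087] y [-0.0479 -0.0333  0.0375]
0.14 106 x [-0.0304 -0.0064  0.0085] y [-0.0437  0.0093  0.0364]
0.15 204 x [-0.027  -0.0192  0.0082] y [-0.0433  0.0129  0.0392]
0.16 65 x [-0.0277  0.0015  0.0087] y [-0.0432 -0.0323  0.0385]
0.17 87 x [-0.0271 -0.0002  0.0086] y [-0.0561  0.0277  0.0401]
0.18 70 x [-0.0258  0.0029  0.0088] y [-0.0558 -0.0353  0.0388]
0.19 63 x [-0.0288  0.0036  0.0086] y [-0.0564 -0.0372  0.036 ]
0.2 77 x [-0.0278  0.0051  0.0087] y [-0.0558 -0.0309  0.0387]
0.21 87 x [-0.0283  0.0011  0.0086] y [-0.0564 -0.0116  0.0389]
0.22 137 x [-0.0243 -0.0082  0.0084] y [-0.0559  0.0085  
[... 527 characters left out ...]
16 5 x [-0.0483 -0.0311 -0.0296] y [-0.0363  0.0003  0.0372]
0.17 20 x [-0.0338 -0.0316 -0.0305] y [-0.0522 -0.0171  0.0481]
0.18 25 x [-0.0541 -0.0317 -0.0307] y [-0.0511  0.0295  0.0524]
0.19 20 x [-0.0327 -0.0314 -0.0302] y [-0.0512 -0.0017  0.0526]
0.2 22 x [-0.0326 -0.0312 -0.027 ] y [-0.0506 -0.0005  0.052 ]
0.21 17 x [-0.0341 -0.0331 -0.023 ] y [-0.0468  0.0075  0.0522]
0.22 129 x [-0.0339 -0.0315 -0.0276] y [-0.0448  0.0011  0.0462]
0.23 8 x [-0.0325 -0.0317 -0.0085] y [-0.0531  0.0027  0.0541]
0.24 494 x [-0.0315 -0.0191 -0.0056] y [-0.0488  0.0007  0.0497]
0.25 165 x [-0.0258 -0.0031  0.0064] y [-0.0624 -0.0346  0.064 ]
0.26 5 x [-0.0072 -0.0071 -0.0057] y [-0.0351  0.0287  0.0376]
```

send_rows(commands=[[[-0.9,-0.7,0,0,0,0],[-0.9,-0.7,0,0,0,0],[-0.9,-0.7,0,0,0,0],[-0.9,-0.7,0,0,0,0],[-0.9,-0.7,0,0,0,0],[-0.4,-0.3,0,0,0,0],[0,0,0,0,0,0],[0,0,0,0,0,0]]])

```text
time_s: 2.68
eef_pos: [0.4449, 0.1855, 0.4046]
eef_rot: [-0.0, 0.162, 0.987, 0.0]
wrist_force: [0.5, 1.3, 0.0]
opening: 0.998
grasp_force: 0.0
```

```bash
cat > tray.py <<'E'
from h import *
from scipy.optimize import minimize
np.set_printoptions(precision=4,suppress=True)
def mask(p):
    m=(max(models.regions_of(p,'tray_floor'),key=lambda r:r['confidence'])['region']).astype(np.uint8)
    near=cv2.dilate(m,np.ones((15,15),np.uint8))
    hsv=cv2.cvtColor(p['image'],cv2.COLOR_BGR2HSV); w=((hsv[...,2]>165)&(hsv[...,1]<45)&(near>0)).astype(np.uint8)
    w=cv2.morphologyEx(w,cv2.MORPH_OPEN,np.ones((3,3),np.uint8))
    c=max(cv2.findContours(w,cv2.RETR_EXTERNAL,cv2.CHAIN_APPROX_NONE)[0],key=cv2.contourArea)
    return cv2.convexHull(c).reshape(-1,2)
def hull(p,x):
    cx,cy,th,a,b=x; c,s=np.cos(th),np.sin(th)
    V=[[cx+c*i*a/2-s*j*b/2,cy+s*i*a/2+c*j*b/2,z] for i in(-1,1) for j in (-1,1) for z in(0,.014)]
    return cv2.convexHull(proj(p,V).astype(np.float32)).reshape(-1,2)
def fill(P,shape=(420,560)):
    S=4; im=np.zeros((shape[0]*S,shape[1]*S),np.uint8); cv2.fillPoly(im,[np.round((P+.5)*S).astype(np.int32)],1); return im>0
def cost(p,W,x): return (fill(hull(p,x))^W).sum()/16
def fit(p):
    h=mask(p); m=np.zeros((420,560),np.uint8); cv2.fillPoly(m,[h],1); W=cv2.resize(m,None,fx=4,fy=4,interpolation=cv2.INTER_NEAREST)>0
    best=None
    x0=np.array([.482,.169,np.deg2rad(13.6),.122,.122])
    sim=x0+np.vstack([np.zeros(5),np.diag([.006,.006,.05,.004,.004])])
    r=minimize(lambda x:cost(p,W,x),x0,method='Nelder-Mead',options=dict(initial_simplex=sim,maxiter=250))
    print('fit',r.x,np.rad2deg(r.x[2]),'cost',r.fun,'of',m.sum())
    for a,b in((.124,.120),(.120,.124)):
        sim=r.x[:3]+np.vstack([np.zeros(3),np.diag([.004,.004,.03])])
        q=minimize(lambda x:cost(p,W,np.r_[x,a,b]),r.x[:3],method='Nelder-Mead',options=dict(initial_simplex=sim,maxiter=150)); print(a,b,q.x,q.fun)
    return r.x
if __name__=='__main__':
    for n in ['wrist','top','side']:
        p=imaging.camera(n); 
        if n=='wrist': cv2.imwrite('pics/w_tray.png',p['image']); print(p['pose'][:3,3])
        print(n); fit(p)
    print(obs()['wrist_force'])
E
time python3 tray.py
```

```text
[0.3831 0.2058 0.3737]
wrist
fit [0.4842 0.1706 0.2364 0.1223 0.1273] 13.542736619938234 cost 114.4375 of 10046
0.124 0.12 [0.4837 0.1735 0.2323] 643.125
0.12 0.124 [0.4831 0.1715 0.2408] 408.6875
top
fit [0.5234 0.1759 0.9709 0.0001 0.1073] 55.629820447629776 cost 133.5625 of 106
0.124 0.12 [0.522  0.1769 0.9949] 1852.0625
0.12 0.124 [0.5275 0.176  0.97  ] 1845.375
sideTraceback (most recent call last):
  File "tray.py", line 33, in <module>
    print(n); fit(p)
              ~~~^^^
  File "tray.py", line 19, in fit
    h=mask(p); m=np.zeros((420,560),np.uint8); cv2.fillPoly(m,[h],1); W=cv2.resize(m,None,fx=4,fy=4,interpolation=cv2.INTER_NEAREST)>0
  File "tray.py", line 5, in mask
    m=(max(models.regions_of(p,'tray_floor'),key=lambda r:r['confidence'])['region']).astype(np.uint8)
       ~~~^^^^^^^^^^^^^^^^^^^^^^^^^^^^^^^^^^^^^^^^^^^^^^^^^^^^^^^^^^^^^^^^
ValueError: max() iterable argument is empty

real	0m7.016s
user	0m2.631s
sys	0m0.660s
```

View pics/w_tray.png

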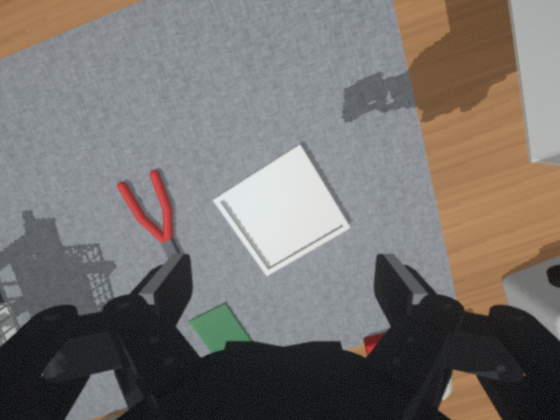

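send_rows(commands=[[[-0.5,-1,0,0,0,0],[-0.5,-1,0,0,0,0],[-0.5,-1,0,0,0,0],[-0.5,-1,0,0,0,0],[-0.5,-1,0,0,0,0],[-0.5,-1,0,0,0,0],[-0.5,-1,0,0,0,0],[-0.5,-1,0,0,0,0]]])

```text
time_s: 3.65
eef_pos: [0.4823, -0.0816, 0.4049]
eef_rot: [0.0, 0.161, 0.987, 0.0]
wrist_force: [0.8, 0.9, -0.2]
opening: 0.999
grasp_force: 0.0
```

send_rows(commands=[[[0,0,0,0,0,0.92],[0,0,0,0,0,0.92],[0,0,0,0,0,0.92],[0,0,0,0,0,0.92],[0,0,0,0,0,0.92],[0,0,0,0,0,0.92],[0,0,0,0,0,0.92],[0,0,0,0,0,0.92]]])

```text
time_s: 4.32
eef_pos: [0.4824, -0.08, 0.4047]
eef_rot: [-0.0, 0.507, 0.862, 0.0]
wrist_force: [-0.7, 0.1, -0.3]
opening: 0.995
grasp_force: 0.0
```

send_rows(commands=[[[0,0,0,0,0,0.92],[0,0,0,0,0,0.92],[0,0,0,0,0,0.92],[0,0,0,0,0,0.92],[0,0,0,0,0,0.92],[0,0,0,0,0,0.92],[0,0,0,0,0,0.92],[0,0,0,0,0,0.92]]])

```text
time_s: 4.98
eef_pos: [0.4824, -0.0799, 0.4047]
eef_rot: [-0.0, 0.783, 0.622, 0.0]
wrist_force: [-0.2, 0.7, 0.5]
opening: 1.003
grasp_force: 0.0
```

```bash
cat > grip.py <<'E'
from h import *
np.set_printoptions(precision=4,suppress=True)
import sys
p=imaging.camera('wrist'); o=obs(); cv2.imwrite('pics/%s.png'%sys.argv[1],p['image']); print(o['eef_pos'],o['eef_rot'],o['wrist_force'],o['q'])
q=o['eef_rot']; Rt=R.from_quat(np.r_[q[1:],q[0]]).as_matrix(); print('xyaw',np.rad2deg(np.arctan2(Rt[1,0],Rt[0,0])),'tilt',Rt[:,2])
hsv=cv2.cvtColor(p['image'],cv2.COLOR_BGR2HSV)
pj=proj(p,[[.502,-.2015,.194]]); print('exp px',pj)
w=((hsv[...,0]>8)&(hsv[...,0]<28)&(hsv[...,1]>90)).astype(np.uint8)
v,u=np.nonzero(w*(p['depth']>0)); P=world(p,np.c_[u,v],p['depth'][v,u])
k=(P[:,2]>.17)&(P[:,2]<.21+float(sys.argv[2]))&(np.linalg.norm(P[:,:2]-[.502,-.2015],axis=1)<.06)
print(k.sum(),'z',np.percentile(P[k,2],[5,50,95]))
r=cv2.minAreaRect((P[k][:,:2]*1000).astype(np.float32)); print(r)
# top face only: intersect rays with z=.194
k2=k&(P[:,2]>.19)
if k2.sum(): print('top',cv2.minAreaRect((P[k2][:,:2]*1000).astype(np.float32)),P[k2].mean(0))
E
python3 grip.py w_g1 0
```

```text
[ 0.4824 -0.08    0.4047] [0.     0.7848 0.6198 0.    ] [-0.4349  0.573   0.6231] [-0.4076 -0.015   1.8174  0.0001  1.3391 -0.1738]
xyaw 76.60332752285335 tilt [ 0.0001  0.     -1.    ]
exp px [[345.1043 380.6847]]
3 z [0.177  0.1836 0.188 ]
((507.9441223144531, -173.58763122558594), (0.614791750907898, 7.571031093597412), 80.2756576538086)
```

View pics/w_g1.png

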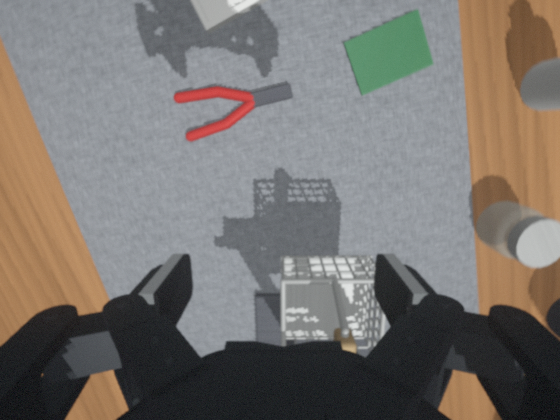

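send_rows(commands=[[[-0.76,0.31,0,0,0,0],[-0.76,0.31,0,0,0,0],[-0.76,0.31,0,0,0,0],[-0.76,0.31,0,0,0,0],[-0.75,0.33,0,0,0,-0.1],[0,0,0.6,0,0,0],[0,0,0.6,0,0,0],[0,0,0,0,0,0]]])

```text
time_s: 5.7
eef_pos: [0.502, -0.2013, 0.3651]
eef_rot: [-0.003, 0.778, 0.628, -0.001]
wrist_force: [-0.8, 1.6, -0.7]
opening: 1.002
grasp_force: 0.0
```

Run:
```python
from h import *
np.set_printoptions(precision=4,suppress=True)
o=obs(); print(o['eef_pos'],o['eef_rot'],o['wrist_force'])
ims=[]
for n in ['side','wrist']:
    p=imaging.camera(n); g=o['eef_pos']-[0,0,.155]; print(n,proj(p,[g,[.502,-.2015,.183]]))
    im=p['image'].copy()
    ims.append(im)
    for t in ['basket_grip']:
        print([ (r['confidence'],r['centre']) for r in models.recognise(p,t)[:2]])
c=cv2.resize(ims[0][215:375,225:425],None,fx=2.5,fy=2.5,interpolation=cv2.INTER_CUBIC); w=cv2.resize(ims[1][220:420,140:420],None,fx=1.07,fy=2.0)
w=cv2.resize(ims[1][220:420,140:420],(298,400)); cv2.imwrite('pics/c2.png',np.hstack([c,w]))
```

```text
[ 0.502  -0.2013  0.3651] [-0.003   0.7784  0.6278 -0.0009] [-0.7609  1.5824 -0.6751]
side [[301.3425 287.8161]
 [300.8532 295.51  ]]
[(0.82, [295.2, 318.5])]
wrist [[278.6856 272.9858]
 [279.5075 249.8999]]
[(0.61, [282.0, 223.2])]
```

View pics/c2.png

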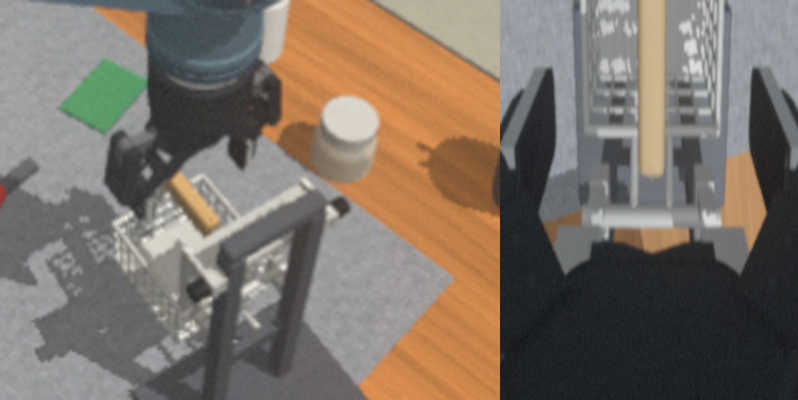

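Run:
```python
from h import *
np.set_printoptions(precision=4,suppress=True)
p=imaging.camera('wrist'); o=obs(); print(o['eef_pos'],o['eef_rot'],o['wrist_force'])
hsv=cv2.cvtColor(p['image'],cv2.COLOR_BGR2HSV); w=((hsv[...,0]>8)&(hsv[...,0]<28)&(hsv[...,1]>70)).astype(np.uint8)
n,l,s,c=cv2.connectedComponentsWithStats(w); i=l[240,282]; print(s[i],c[i])
v,u=np.nonzero(l==i); K=world(p,np.c_[u,v],np.ones(len(u))); C=p['pose'][:3,3]; D=K-C; P=C+D*((.194-C[2])/D[:,2])[:,None]
print('top-plane',cv2.minAreaRect((P[:,:2]*1000).astype(np.float32)))
d=p['depth'][v,u]; Q=world(p,np.c_[u,v],d)[d>0]; print(np.percentile(Q[:,2],[5,50,95]),cv2.minAreaRect((Q[Q[:,2]>.187][:,:2]*1000).astype(np.float32)))
q=o['eef_rot']; Rt=R.from_quat(np.r_[q[1:],q[0]]).as_matrix(); print(Rt)
```

```text
[ 0.5034 -0.2018  0.3701] [0.001  0.7785 0.6277 0.0003] [-0.1516 -0.3107  0.7063]
[ 268  196   25  109 2571] [280.0813 250.2166]
top-plane ((503.8070373535156, -199.7463836669922), (59.89630889892578, 12.439799308776855), 78.24115753173828)
[0.1897 0.1916 0.1929] ((503.2864074707031, -202.3118896484375), (58.94931411743164, 12.729780197143555), 78.21497344970703)
[[ 0.212   0.9773  0.0017]
 [ 0.9773 -0.212  -0.0012]
 [-0.0008  0.0019 -1.    ]]
```

send_rows(commands=[[[0,0,0.37,0,0,0],[0,0,0.37,0,0,0],[0,0,0.36,0,0,0],[0,0,0,0,0,0],[0,0,0,0,0,0],[0,0,0,0,0,0]]])

```text
time_s: 6.45
eef_pos: [0.503, -0.202, 0.3355]
eef_rot: [-0.0, 0.779, 0.627, -0.0]
wrist_force: [-0.1, 0.4, 0.1]
opening: 1.0
grasp_force: 0.0
```

send_rows(commands=[[[0,0,0,0,0,0],[0,0,0,0,0,0],[0,0,0,0,0,0],[0,0,0,0,0,0],[0,0,0,0,0,0],[0,0,0,0,0,0],[0,0,0,0,0,0],[0,0,0,0,0,0]]], jaw=0)

```text
time_s: 7.12
eef_pos: [0.5027, -0.2019, 0.3358]
eef_rot: [-0.0, 0.779, 0.627, -0.0]
wrist_force: [-2.7, 2.0, 2.8]
opening: 0.155
grasp_force: 60.6
```

send_rows(commands=[[[0,0,0,0,0,0],[0,0,0,0,0,0],[0,0,0,0,0,0],[0,0,0,0,0,0],[0,0,0,0,0,0],[0,0,0,0,0,0],[0,0,0,0,0,0],[0,0,0,0,0,0]]])

```text
time_s: 7.78
eef_pos: [0.5028, -0.2019, 0.3358]
eef_rot: [-0.0, 0.779, 0.627, -0.0]
wrist_force: [-3.9, 1.8, 5.0]
opening: 0.155
grasp_force: 60.9
```

Run:
```python
from h import *
np.set_printoptions(precision=4,suppress=True)
for i in range(3):
    imaging.camera('top'); o=obs(); print(o['time_s'],o['eef_pos'],o['eef_rot'],o['wrist_force'],o['torque'],o['opening'],o['grasp_force'])
```

```text
7.8333 [ 0.5028 -0.2019  0.3358] [-0.0003  0.7789  0.6272 -0.0002] [-5.2074  2.5868  4.7736] [ 0.2072  0.7245 -0.1279] 0.1517966831127218 60.89041292667389
7.8833 [ 0.5028 -0.2019  0.3358] [-0.0003  0.7789  0.6271 -0.0002] [-5.6539  1.8961  4.313 ] [ 0.233   0.7093 -0.1119] 0.15223502007753092 60.890684723854065
7.9333 [ 0.5028 -0.2019  0.3358] [-0.0003  0.7789  0.6272 -0.0002] [-4.8362  1.4549  4.4834] [ 0.2212  0.752  -0.1662] 0.1534219043840199 60.88968873023987
```

Run:
```python
from h import *
np.set_printoptions(precision=4,suppress=True)
yaw=np.deg2rad(-102.3); Rz=np.array([[np.cos(yaw),-np.sin(yaw)],[np.sin(yaw),np.cos(yaw)]])
for n in ['top','side','wrist']:
    q=imaging.camera(n); v,u=np.nonzero(q['depth']>0); P=world(q,np.c_[u,v],q['depth'][v,u])
    L=P.copy(); L[:,:2]=(P[:,:2]-[.484,-.2925])@Rz
    m=(L[:,0]>-.045)&(L[:,0]<-.012)&(abs(L[:,1])<.07)&(L[:,2]>.135)&(L[:,2]<.262)
    print(n,m.sum())
    zb=np.arange(.135,.263,.008); yb=np.arange(-.07,.071,.01)
    H,_,_=np.histogram2d(L[m,2],L[m,1],[zb,yb])
    for i in range(len(H))[::-1]:
        k=m&(L[:,2]>=zb[i])&(L[:,2]<zb[i+1]); print('%.3f'%zb[i],H[i].astype(int),np.percentile(L[k,0],[10,50,90]) if k.any() else '')
```

```text
top 122
0.247 [ 0 15 14  0  0  0  0  0  0  0  0  0  0  0] [-0.0277 -0.0216 -0.0141]
0.239 [ 0  4 11  0  0  0  0  0  0  0  0  0  0  0] [-0.0292 -0.025  -0.0153]
0.231 [0 2 0 0 0 0 0 0 0 0 0 0 0 0] [-0.0293 -0.0292 -0.0292]
0.223 [ 0  2 10  2  0  0  0  0  0  0  0  0  0  0] [-0.0308 -0.0292 -0.0264]
0.215 [0 1 3 2 0 0 0 0 0 0 0 0 0 0] [-0.0312 -0.0305 -0.029 ]
0.207 [0 2 0 0 0 0 0 0 0 0 0 0 0 0] [-0.0291 -0.0273 -0.0255]
0.199 [0 3 5 2 0 0 0 0 0 0 0 0 0 0] [-0.0293 -0.0287 -0.0262]
0.191 [0 1 2 2 0 0 0 0 0 0 0 0 0 0] [-0.0289 -0.0285 -0.0283]
0.183 [0 2 5 1 0 0 0 0 0 0 0 0 0 0] [-0.0295 -0.029  -0.0285]
0.175 [0 2 3 4 0 0 0 0 0 0 0 0 0 0] [-0.0295 -0.0291 -0.0286]
0.167 [0 1 1 1 0 0 0 0 0 0 0 0 0 0] [-0.0289 -0.0289 -0.0284]
0.159 [0 0 0 3 0 0 0 0 0 0 0 0 0 0] [-0.0285 -0.0281 -0.0268]
0.151 [0 0 1 1 0 0 0 0 0 0 0 0 0 0] [-0.0278 -0.0269 -0.0259]
0.143 [0 0 2 4 0 0 0 0 0 0 0 0 0 0] [-0.0282 -0.0276 -0.0265]
0.135 [0 0 2 5 0 0 0 0 0 0 0 0 0 0] [-0.0433 -0.0294 -0.028 ]
side 630
0.247 [ 0 36 22 19 12 11  7  7  6  5  2  3 18  0] [-0.0277 -0.0228 -0.0165]
0.239 [ 0 11 26 21 12 13 13 14 12 1
[... 859 characters left out ...]
5 [0 0 4 0 0 0 0 1 1 6 1 0 0 0] [-0.0292 -0.0168 -0.0134]
wrist 233
0.247 [0 0 0 0 0 0 0 0 0 0 0 0 0 0] 
0.239 [0 0 0 0 0 0 0 0 0 0 0 0 0 0] 
0.231 [0 0 0 0 0 0 0 0 0 0 0 0 0 0] 
0.223 [0 0 0 0 0 0 0 0 0 0 0 0 0 0] 
0.215 [0 0 0 0 0 0 0 0 0 0 0 0 0 0] 
0.207 [0 0 0 0 0 0 0 0 0 0 0 0 0 0] 
0.199 [0 0 0 0 0 0 0 0 0 0 0 0 0 0] 
0.191 [0 0 0 0 0 0 0 0 0 0 0 0 0 0] 
0.183 [0 0 0 0 0 0 0 0 0 0 0 0 0 0] 
0.175 [0 0 0 0 0 0 0 0 0 0 0 0 0 0] 
0.167 [0 0 0 0 0 0 0 0 0 0 0 0 0 0] 
0.159 [0 0 0 0 0 0 0 0 0 0 0 0 0 0] 
0.151 [0 0 0 0 0 0 0 0 0 0 0 0 0 0] 
0.143 [ 0  0  0  0  0 30  0  6 32  0  0  0  0  0] [-0.0311 -0.0291 -0.028 ]
0.135 [ 0  0  0  0  0 81  0  6 78  0  0  0  0  0] [-0.0353 -0.0329 -0.0303]
```

send_rows(commands=[[[0,0,-0.06,0,0,0],[0,0,-0.06,0,0,0],[0,0,-0.07,0,0,0],[0,0,-0.07,0,0,0],[0,0,-0.07,0,0,0],[0,0,0,0,0,0],[0,0,0,0,0,0],[0,0,0,0,0,0]]])

```text
time_s: 8.75
eef_pos: [0.503, -0.202, 0.3458]
eef_rot: [0.0, 0.779, 0.627, 0.0]
wrist_force: [0.4, -1.5, -2.5]
opening: 0.149
grasp_force: 59.8
```

send_rows(commands=[[[-0.07,0,0,0,0,0],[0,0,0,0,0,0],[0,0,0,0,0,0],[0,0,0,0,0,0]]])

```text
time_s: 9.08
eef_pos: [0.5024, -0.204, 0.3454]
eef_rot: [-0.0, 0.779, 0.627, 0.0]
wrist_force: [-0.0, 1.2, -1.8]
opening: 0.153
grasp_force: 59.8
```

```bash
cat > f.py <<'E'
from h import *
np.set_printoptions(precision=4,suppress=True)
a=[]
for i in range(5):
    imaging.camera('top'); o=obs(); a.append(np.r_[o['wrist_force'],o['torque']])
q=o['eef_rot']; Rt=R.from_quat(np.r_[q[1:],q[0]])
print(o['time_s'],o['eef_pos'],o['eef_rot'],'F',np.mean(a,0),'+-',np.std(a,0),'tool',Rt.inv().apply(np.mean(a,0)[:3]),o['opening'])
E
python3 f.py
```

```text
9.3333 [ 0.5025 -0.204   0.3456] [-0.      0.7789  0.6272  0.    ] F [-0.0136 -0.3493 -2.4995  0.0156 -0.0144 -0.0115] +- [0.4591 0.4466 0.3109 0.0271 0.0394 0.0266] tool [-0.3443  0.0613  2.4995] 0.15199821241529765
```

send_rows(commands=[[[0,0,-0.06,0,0,0],[0,0,-0.06,0,0,0],[0,0,-0.06,0,0,0],[0,0,-0.06,0,0,0],[0,0,-0.06,0,0,0],[0,0,0,0,0,0],[0,0,0,0,0,0]]])

```text
time_s: 9.92
eef_pos: [0.5025, -0.2041, 0.3548]
eef_rot: [0.0, 0.779, 0.627, 0.0]
wrist_force: [0.2, 0.3, -3.1]
opening: 0.153
grasp_force: 59.8
```

send_rows(commands=[[[0,0,-0.04,0,0,0],[0,0,-0.04,0,0,0],[0,0,0,0,0,0],[0,0,0,0,0,0]]])

```text
time_s: 10.25
eef_pos: [0.5025, -0.2041, 0.3571]
eef_rot: [0.0, 0.779, 0.627, 0.0]
wrist_force: [0.2, -0.1, -2.3]
opening: 0.155
grasp_force: 59.8
```

```bash
cat >> f.py <<'E'
# lips/guard from top + side view: points in rack frame near |y|=36, x=-32
yaw=np.deg2rad(-102.3); Rz=np.array([[np.cos(yaw),-np.sin(yaw)],[np.sin(yaw),np.cos(yaw)]])
import sys
if len(sys.argv)>1:
  for n in ['top','side']:
    q=imaging.camera(n); v,u=np.nonzero(q['depth']>0); P=world(q,np.c_[u,v],q['depth'][v,u])
    L=P.copy(); L[:,:2]=(P[:,:2]-[.484,-.2925])@Rz
    m=(L[:,0]>-.04)&(L[:,0]<-.022)&(abs(abs(L[:,1])-.036)<.0075)&(L[:,2]>.15)&(L[:,2]<.245)
    print(n,np.sort(L[m,2].round(3)).tolist())
E
python3 f.py x
```

```text
10.5 [ 0.5025 -0.204   0.3569] [-0.0001  0.7789  0.6271 -0.    ] F [ 0.0202 -0.1957 -2.3333  0.0246 -0.0252 -0.0189] +- [0.6363 0.5075 0.2335 0.027  0.0195 0.0303] tool [-0.187   0.0619  2.3333] 0.15143279846436988
top [0.153, 0.153, 0.154, 0.154, 0.155, 0.155, 0.156, 0.159, 0.159, 0.161, 0.171, 0.173, 0.177, 0.18, 0.181, 0.185, 0.186, 0.187, 0.191, 0.193, 0.194, 0.197, 0.199, 0.204, 0.205, 0.205, 0.207, 0.217, 0.219, 0.222, 0.222, 0.225, 0.225, 0.226, 0.226, 0.226, 0.226, 0.227, 0.227, 0.227, 0.228, 0.243, 0.245]
side [0.153, 0.154, 0.156, 0.157, 0.161, 0.162, 0.171, 0.172, 0.175, 0.243, 0.243, 0.243, 0.244, 0.244, 0.244, 0.244, 0.245, 0.245]
```

send_rows(commands=[[[0,0,-0.08,0,0,0],[0,0,-0.08,0,0,0],[0,0,-0.08,0,0,0],[0,0,-0.08,0,0,0],[0,0,-0.08,0,0,0],[0,0,-0.08,0,0,0],[0,0,0,0,0,0]]])

```text
time_s: 11.18
eef_pos: [0.5027, -0.2041, 0.3722]
eef_rot: [0.001, 0.779, 0.627, 0.0]
wrist_force: [0.2, -0.4, -2.6]
opening: 0.154
grasp_force: 59.8
```

send_rows(commands=[[[0,0,-0.08,0,0,0],[0,0,-0.08,0,0,0],[0,0,-0.08,0,0,0],[0,0,-0.08,0,0,0],[0,0,-0.08,0,0,0],[0,0,0,0,0,0],[0,0,0,0,0,0],[0,0,0,0,0,0]]])

```text
time_s: 11.85
eef_pos: [0.5024, -0.204, 0.3833]
eef_rot: [-0.0, 0.779, 0.627, -0.0]
wrist_force: [-0.2, 0.5, -2.5]
opening: 0.151
grasp_force: 59.8
```

```bash
python3 f.py x
```

```text
12.1 [ 0.5025 -0.204   0.3833] [-0.0001  0.7789  0.6272 -0.    ] F [-0.3212  0.1947 -2.719   0.0115 -0.0152 -0.0112] +- [0.7861 0.3259 0.424  0.0218 0.0217 0.0348] tool [ 0.1215 -0.3548  2.7191] 0.15323365057985155
top [0.15, 0.155, 0.157, 0.158, 0.161, 0.162, 0.163, 0.171, 0.176, 0.177, 0.178, 0.18, 0.181, 0.182, 0.183, 0.184, 0.185, 0.186, 0.19, 0.193, 0.195, 0.196, 0.198, 0.203, 0.203, 0.204, 0.206, 0.207, 0.215, 0.218, 0.221, 0.222, 0.225, 0.225, 0.225, 0.225, 0.225, 0.225, 0.226, 0.226, 0.226, 0.227, 0.227, 0.228, 0.241, 0.244, 0.244, 0.245]
side [0.15, 0.15, 0.151, 0.151, 0.152, 0.152, 0.153, 0.153, 0.153, 0.154, 0.154, 0.154, 0.155, 0.155, 0.155, 0.156, 0.156, 0.156, 0.158, 0.158, 0.158, 0.158, 0.159, 0.159, 0.159, 0.159, 0.159, 0.16, 0.16, 0.16, 0.16, 0.16, 0.161, 0.161, 0.161, 0.161, 0.161, 0.161, 0.162, 0.162, 0.162, 0.163, 0.163, 0.164, 0.169, 0.17, 0.171, 0.244, 0.244, 0.244, 0.244, 0.244, 0.244, 0.245, 0.245, 0.245, 0.245]
```

send_rows(commands=[[[0,0,-0.04,0,0,0],[0,0,-0.04,0,0,0],[0,0,-0.04,0,0,0],[0,0,0,0,0,0],[0,0,0,0,0,0]]])

```text
time_s: 12.62
eef_pos: [0.5025, -0.2041, 0.3872]
eef_rot: [0.0, 0.779, 0.627, 0.0]
wrist_force: [-0.4, -0.3, -2.7]
opening: 0.152
grasp_force: 59.8
```

```bash
python3 f.py
```

```text
12.8667 [ 0.5025 -0.204   0.387 ] [-0.      0.7789  0.6272 -0.    ] F [ 0.1244  0.1411 -2.6179  0.0067 -0.0071  0.0099] +- [0.716  0.5637 0.5063 0.0222 0.0141 0.0267] tool [0.1643 0.0916 2.6179] 0.1484335085631477
```

send_rows(commands=[[[0,0,-0.04,0,0,0],[0,0,-0.04,0,0,0],[0,0,0,0,0,0],[0,0,0,0,0,0]]])

```text
time_s: 13.2
eef_pos: [0.5025, -0.2041, 0.3896]
eef_rot: [0.0, 0.779, 0.627, 0.0]
wrist_force: [0.7, 0.0, -2.3]
opening: 0.157
grasp_force: 59.8
```

```bash
python3 f.py
```

```text
13.45 [ 0.5025 -0.204   0.3894] [-0.      0.7789  0.6272 -0.    ] F [ 0.1733  0.2704 -2.423   0.0085  0.0201 -0.011 ] +- [0.4636 0.5336 0.146  0.0109 0.0314 0.0324] tool [0.3011 0.1118 2.423 ] 0.15095636506244944
```

Lift is 53.6 mm and still free; continuing in 2 mm steps.

send_rows(commands=[[[0,0,-0.04,0,0,0],[0,0,-0.03,0,0,0],[0,0,0,0,0,0],[0,0,0,0,0,0]]])

```text
time_s: 13.78
eef_pos: [0.5025, -0.2041, 0.3917]
eef_rot: [0.0, 0.779, 0.627, 0.0]
wrist_force: [0.7, -0.5, -2.8]
opening: 0.15
grasp_force: 59.8
```

```bash
python3 f.py
```

```text
14.0333 [ 0.5025 -0.2041  0.3914] [-0.      0.7789  0.6272 -0.    ] F [ 0.1942  0.0193 -3.0192  0.0123  0.0068  0.0449] +- [0.2367 0.3584 0.3572 0.0114 0.0166 0.0318] tool [0.0603 0.1858 3.0192] 0.15640943271133906
```

send_rows(commands=[[[0,0,-0.04,0,0,0],[0,0,-0.03,0,0,0],[0,0,0,0,0,0],[0,0,0,0,0,0]]])

```text
time_s: 14.37
eef_pos: [0.5025, -0.2041, 0.3937]
eef_rot: [0.0, 0.779, 0.627, 0.0]
wrist_force: [0.6, 0.9, -2.2]
opening: 0.156
grasp_force: 59.8
```

```bash
python3 f.py
```

```text
14.6167 [ 0.5025 -0.2041  0.3936] [-0.      0.7789  0.6271 -0.    ] F [-0.0172  0.0002 -2.9486  0.018   0.0007 -0.0042] +- [0.2309 0.6542 0.4483 0.0234 0.0193 0.0198] tool [-0.0034 -0.0167  2.9486] 0.15531156205490623
```

send_rows(commands=[[[0,0,-0.03,0,0,0],[0,0,-0.03,0,0,0],[0,0,0,0,0,0],[0,0,0,0,0,0]]])

```text
time_s: 14.95
eef_pos: [0.5025, -0.2041, 0.3955]
eef_rot: [0.0, 0.779, 0.627, 0.0]
wrist_force: [-0.1, 0.2, -2.7]
opening: 0.152
grasp_force: 59.8
```

```bash
python3 f.py
```

```text
15.2 [ 0.5025 -0.204   0.3954] [-0.      0.7789  0.6272 -0.    ] F [-0.0425 -0.1348 -2.4926  0.0117  0.0123  0.0038] +- [0.4198 0.4964 0.67   0.0093 0.0309 0.0324] tool [-0.1409 -0.0126  2.4926] 0.14949695820309927
```

send_rows(commands=[[[0,0,-0.03,0,0,0],[0,0,-0.03,0,0,0],[0,0,0,0,0,0],[0,0,0,0,0,0]]])

```text
time_s: 15.53
eef_pos: [0.5024, -0.204, 0.397]
eef_rot: [-0.0, 0.779, 0.627, -0.0]
wrist_force: [0.6, 0.4, -3.7]
opening: 0.155
grasp_force: 59.5
```

```bash
python3 f.py
```

```text
15.7833 [ 0.5024 -0.2041  0.3971] [-0.0001  0.7789  0.6271 -0.    ] F [ 0.0798 -0.4754 -3.937   0.0737 -0.0384 -0.0031] +- [0.2976 0.1055 0.5485 0.0216 0.0166 0.0122] tool [-0.4476  0.1802  3.9369] 0.1487066088282476
```

send_rows(commands=[[[0,0,0.035,0,0,0],[0,0,0,0,0,0],[0.07,0,0,0,0,0],[0.07,0,0,0,0,0],[0.07,0,0,0,0,0],[0,0,0,0,0,0],[0,0,0,0,0,0]]])

```text
time_s: 16.37
eef_pos: [0.5039, -0.1977, 0.3962]
eef_rot: [0.0, 0.779, 0.627, -0.0]
wrist_force: [-0.0, 0.0, -2.8]
opening: 0.154
grasp_force: 59.8
```

```bash
python3 f.py
```

```text
16.6167 [ 0.5038 -0.198   0.3962] [ 0.      0.7789  0.6271 -0.    ] F [ 0.1609  0.2865 -2.5745  0.0011  0.0032  0.0409] +- [0.6446 0.1812 0.3813 0.0365 0.0199 0.0421] tool [0.3144 0.0959 2.5745] 0.1519995134452301
```

send_rows(commands=[[[0.1,0,0,0,0,0],[0.1,0,0,0,0,0],[0.1,0,0,0,0,0],[0.1,0,0,0,0,0],[0.1,0,0,0,0,0],[0,0,0,0,0,0]]])

```text
time_s: 17.12
eef_pos: [0.5071, -0.1825, 0.3961]
eef_rot: [-0.0, 0.779, 0.627, 0.0]
wrist_force: [-0.7, -0.1, -2.1]
opening: 0.156
grasp_force: 59.8
```

send_rows(commands=[[[0.2,0,0,0,0,0],[0.3,0,0,0,0,0],[0.3,0,0,0,0,0],[0.3,0,0,0,0,0],[0.3,0,0,0,0,0],[0.3,0,0,0,0,0],[0,0,0,0,0,0],[0,0,0,0,0,0]]])

```text
time_s: 17.78
eef_pos: [0.5181, -0.1327, 0.3962]
eef_rot: [0.0, 0.778, 0.628, -0.0]
wrist_force: [0.4, 0.3, -2.3]
opening: 0.155
grasp_force: 59.8
```

```bash
python3 f.py
```

```text
18.0333 [ 0.5179 -0.1338  0.3962] [ 0.0001  0.7791  0.6269 -0.    ] F [-0.1599  0.0466 -2.5005  0.0147  0.013   0.0132] +- [0.7054 0.4838 0.2794 0.0219 0.0213 0.0338] tool [ 0.0117 -0.1663  2.5005] 0.15418688233920705
```

send_rows(commands=[[[0.4,-0.13,0,0,0,0],[0.8,-0.27,0,0,0,0],[0.9,-0.31,0,0,0,0],[0.9,-0.31,0,0,0,0],[0.9,-0.31,0,0,0,0],[0.9,-0.31,0,0,0,0],[0.9,-0.31,0,0,0,0],[0.9,-0.31,0,0,0,0]]])

```text
time_s: 18.7
eef_pos: [0.4932, 0.0762, 0.3963]
eef_rot: [-0.0, 0.779, 0.627, 0.0]
wrist_force: [0.9, 0.1, -2.1]
opening: 0.149
grasp_force: 59.8
```

send_rows(commands=[[[0.9,-0.31,0,0,0,0],[0.9,-0.31,0,0,0,0],[0.8,-0.3,0,0,0,0],[0.45,-0.22,0,0,0,0],[0,0,0,0,0,-0.5],[0,0,0,0,0,-0.6],[0,0,0,0,0,-0.6],[0,0,0,0,0,-0.6]]])

```text
time_s: 19.37
eef_pos: [0.4795, 0.1718, 0.3961]
eef_rot: [-0.0, 0.701, 0.714, -0.0]
wrist_force: [-0.3, -1.0, -2.5]
opening: 0.157
grasp_force: 59.8
```

send_rows(commands=[[[0,0,0,0,0,-0.6],[0,0,0,0,0,-0.6],[0,0,0,0,0,-0.6],[0,0,0,0,0,-0.42],[0,0,0,0,0,0],[0,0,0,0,0,0],[0,0,0,0,0,0]]])

```text
time_s: 19.95
eef_pos: [0.4798, 0.1713, 0.3961]
eef_rot: [-0.0, 0.619, 0.785, 0.0]
wrist_force: [-0.8, 0.9, -2.0]
opening: 0.154
grasp_force: 59.8
```

```bash
python3 f.py
python3 - <<'E'
from h import *
np.set_printoptions(precision=4,suppress=True)
o=obs(); q=o['eef_rot']; Rt=R.from_quat(np.r_[q[1:],q[0]]).as_matrix(); print('yaw',np.rad2deg(np.arctan2(Rt[1,0],Rt[0,0])),Rt[:,2])
p=imaging.camera('wrist'); cv2.imwrite('pics/w3.png',p['image'])
from tray import *
s=imaging.camera('side'); cv2.imwrite('pics/s3.png',s['image'])
# model outline of tray predicted
im=p['image'].copy()
for z in(.014,):
    for a,b in((.112,.108),(.124,.120)):
        th=np.deg2rad(103.6); c,sn=np.cos(th),np.sin(th)
        V=[[.483+c*i*a/2-sn*j*b/2,.170+sn*i*a/2+c*j*b/2,z] for i,j in((-1,-1),(-1,1),(1,1),(1,-1))]
        cv2.polylines(im,[np.round(proj(p,V)*8).astype(np.int32)],True,(0,0,255),1,cv2.LINE_AA,3)
cv2.imwrite('pics/w3o.png',im)
E
```

```text
20.2 [0.48   0.1712 0.3961] [-0.      0.6187  0.7856 -0.    ] F [ 0.1894 -0.1009 -3.0974  0.0177 -0.0324 -0.007 ] +- [0.1699 0.4728 0.2953 0.0227 0.0281 0.0397] tool [-0.1425  0.1606  3.0974] 0.15216757008360537
yaw 103.55226224506072 [-0.  0. -1.]
```

View pics/w3o.png

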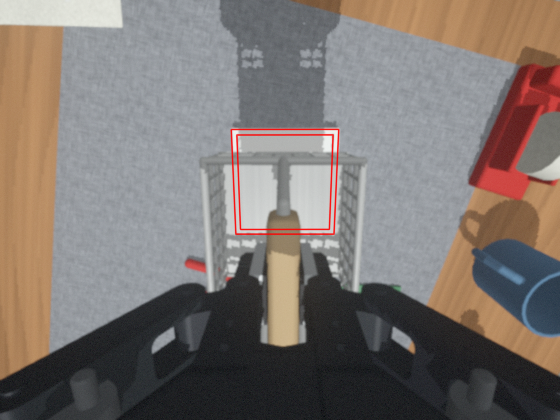

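Run:
```python
from h import *
np.set_printoptions(precision=4,suppress=True)
p=imaging.camera('wrist'); o=obs(); q=o['eef_rot']; Rt=R.from_quat(np.r_[q[1:],q[0]]).as_matrix()
def tool(uv,z):
    K=world(p,uv,np.ones(len(uv))); C=p['pose'][:3,3]; D=K-C; P=C+D*((z-C[2])/D[:,2])[:,None]; return (P-o['eef_pos'])@Rt
hsv=cv2.cvtColor(p['image'],cv2.COLOR_BGR2HSV); w=((hsv[...,0]>8)&(hsv[...,0]<28)&(hsv[...,1]>70)).astype(np.uint8)
n,l,s,c=cv2.connectedComponentsWithStats(w); i=l[260,284]; print(s[i],c[i])
x,y,ww,hh=s[i][:4]
v,u=np.nonzero(l==i); d=p['depth'][v,u]; Q=(world(p,np.c_[u,v],d)-o['eef_pos'])@Rt; Q=Q[d>0]
print('bar depth tool x range',np.percentile(Q[:,0],[1,99]),'z',np.percentile(Q[:,2],[5,50,95]),'y',np.percentile(Q[:,1],[5,50,95]))
for zz in(.142,.145): print('bar ends',tool(np.array([[284,y],[284,y+hh-1.]]),o['eef_pos'][2]-zz))
# rim: far corners, rim is 49 mm below grip centre
zr=o['eef_pos'][2]-.155-.049; print('rim',tool(np.array([[203,161.],[366,161.]]),zr))
# tray: depth points above bench
v,u=np.nonzero(p['depth']>0); P=world(p,np.c_[u,v],p['depth'][v,u]); k=(P[:,2]>.009)&(P[:,2]<.02)&(abs(P[:,0]-.483)<.08)&(abs(P[:,1]-.17)<.08)
print('kerb',k.sum(),cv2.minAreaRect((P[k][:,:2]*1000).astype(np.float32)))
th=np.deg2rad(103.6); E=np.array([[np.cos(th),np.sin(th)],[-np.sin(th),np.cos(th)]]); L=(P[k][:,:2]-[.483,.170])@E.T; print(np.percentile(L,[1,5,50,95,99],axis=0))
for n in ['side','top']:
    pp=imaging.camera(n); v,u=np.nonzero(pp['depth']>0); P=world(pp,np.c_[u,v],pp['depth'][v,u]); k=(P[:,2]>.011)&(P[:,2]<.017)&(abs(P[:,0]-.483)<.08)&(abs(P[:,1]-.17)<.08)
    L=(P[k][:,:2]-[.483,.170])@E.T; print(n,k.sum(),np.percentile(L,[1,5,50,95,99],axis=0).tolist())
```

```text
[ 266  215   35  133 3942] [283.05   281.9366]
bar depth tool x range [-0.0271  0.0282] z [0.1432 0.1445 0.1462] y [-0.0049  0.001   0.0069]
bar ends [[ 0.032   0.0014  0.142 ]
 [-0.0276  0.0014  0.142 ]]
bar ends [[ 0.0311  0.0014  0.145 ]
 [-0.0301  0.0014  0.145 ]]
rim [[ 0.0452 -0.0443  0.204 ]
 [ 0.0453  0.0479  0.204 ]]
kerb 753 ((471.541015625, 218.34591674804688), (120.1500473022461, 24.422266006469727), 13.580866813659668)
[[ 0.0376 -0.0599]
 [ 0.0409 -0.0584]
 [ 0.0586 -0.0006]
 [ 0.0619  0.058 ]
 [ 0.0619  0.0595]]
side 314 [[-0.06298767993790048, -0.05971252715299677], [-0.06211742092127429, -0.05799038053723961], [-0.019446800431607014, 0.018747894863164118], [0.060020898473742104, 0.061142115412781535], [0.062136787340917446, 0.061938968765058985]]
top 99 [[-0.06320803128881242, -0.06001298463745785], [-0.06278053433027002, -0.0577646383528376], [-0.04580303293663277, 0.054221509577070025], [0.013770758429933303, 0.05927804718153798], [0.024696961214784516, 0.059613198832239506]]
```

send_rows(commands=[[[-0.06,0.09,0.2,0,0,0],[0,0,0.6,0,0,0],[0,0,0.8,0,0,0],[0,0,0.8,0,0,0],[0,0,0.6,0,0,0],[0,0,0.4,0,0,0],[0,0,0.1,0,0,0],[0,0,0,0,0,0]]])

```text
time_s: 21.12
eef_pos: [0.4827, 0.1699, 0.2899]
eef_rot: [-0.001, 0.619, 0.786, -0.001]
wrist_force: [-0.7, -0.1, -2.1]
opening: 0.149
grasp_force: 59.7
```

send_rows(commands=[[[0,0,0.12,0,0,0],[0,0,0.12,0,0,0],[0,0,0.1,0,0,0],[0,0,0.1,0,0,0],[0,0,0.08,0,0,0],[0,0,0,0,0,0],[0,0,0,0,0,0],[0,0,0,0,0,0]]])

```text
time_s: 21.78
eef_pos: [0.4831, 0.1701, 0.2757]
eef_rot: [0.0, 0.619, 0.786, 0.0]
wrist_force: [-0.6, 0.9, -3.3]
opening: 0.148
grasp_force: 59.7
```

```bash
python3 f.py
python3 - <<'E'
from h import *
s=imaging.camera('side'); t=imaging.camera('wrist')
a=cv2.resize(s['image'][190:320,110:290],(554,400),interpolation=cv2.INTER_CUBIC); b=cv2.resize(t['image'][60:300,200:370],(240,400))
cv2.imwrite('pics/c4.png',np.hstack([a,b]))
E
```

```text
22.0333 [0.4831 0.1701 0.2757] [0.0001 0.6186 0.7857 0.0001] F [-0.009  -0.1936 -2.2104  0.0165  0.0146  0.004 ] +- [0.5005 0.5847 0.3345 0.018  0.0164 0.0153] tool [-0.1859 -0.0547  2.2104] 0.1510507906779981
```

View pics/c4.png

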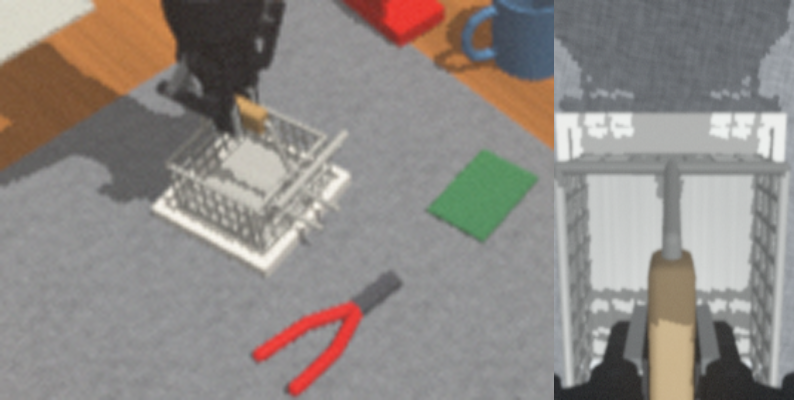

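send_rows(commands=[[[0,0,0.06,0,0,0],[0,0,0.06,0,0,0],[0,0,0.05,0,0,0],[0,0,0.05,0,0,0],[0,0,0,0,0,0],[0,0,0,0,0,0]]])

```text
time_s: 22.63
eef_pos: [0.483, 0.1701, 0.2687]
eef_rot: [-0.0, 0.619, 0.786, -0.0]
wrist_force: [-0.6, -0.2, -2.1]
opening: 0.152
grasp_force: 59.7
```

```bash
python3 f.py
```

```text
22.8833 [0.4831 0.1701 0.269 ] [0.     0.6185 0.7858 0.    ] F [ 0.2217 -0.1308 -2.7814  0.0404 -0.0041  0.0097] +- [0.5358 0.6239 0.68   0.0345 0.0215 0.0358] tool [-0.1791  0.1844  2.7815] 0.15485099190792262
```

send_rows(commands=[[[0,0,0.04,0,0,0],[0,0,0.03,0,0,0],[0,0,0.03,0,0,0],[0,0,0,0,0,0],[0,0,0,0,0,0]]])

```text
time_s: 23.3
eef_pos: [0.4834, 0.1699, 0.2671]
eef_rot: [0.0, 0.618, 0.786, 0.0]
wrist_force: [-2.5, -2.6, 7.7]
opening: 0.154
grasp_force: 61.4
```

```bash
python3 f.py
```

```text
23.55 [0.4834 0.1699 0.2671] [0.0005 0.6185 0.7858 0.0001] F [-3.2595 -2.3019  7.4552 -0.1734  0.6068  0.0886] +- [0.525  0.5127 0.3315 0.0228 0.0163 0.0218] tool [-1.4769 -3.7039 -7.4568] 0.15496416149070893
```

Run:
```python
from h import *
s=imaging.camera('side'); t=imaging.camera('wrist')
a=cv2.resize(s['image'][205:295,130:240],(488,400),interpolation=cv2.INTER_CUBIC); b=cv2.resize(t['image'][80:300,195:375],(310,400),interpolation=cv2.INTER_CUBIC)
cv2.imwrite('pics/c5.png',np.hstack([a,b]))
np.set_printoptions(precision=4,suppress=True)
o=obs(); q=o['eef_rot']; Rt=R.from_quat(np.r_[q[1:],q[0]]).as_matrix()
for n,p in (('side',s),('wrist',t)):
    v,u=np.nonzero(p['depth']>0); P=world(p,np.c_[u,v],p['depth'][v,u]); L=(P-o['eef_pos'])@Rt; L[:,2]=P[:,2]
    k=(P[:,2]>.054)&(P[:,2]<.072)&(abs(L[:,0])<.055)&(abs(L[:,1])<.053)&((abs(L[:,0])>.044)|(abs(L[:,1])>.042)); 
    print(n,k.sum())
    for sx in(-1,1):
        for sy in(-1,1):
            kk=k&(L[:,0]*sx>.02)&(L[:,1]*sy>.02); print(sx,sy,kk.sum(),np.percentile(L[kk,2],[50,80,90,95]) if kk.sum()>5 else '')
    if k.sum()>30: print('ext',np.percentile(L[k],[2,98],axis=0).tolist())
```

```text
side 213
-1 -1 49 [0.0633 0.0654 0.066  0.0663]
-1 1 42 [0.0631 0.0649 0.0652 0.0656]
1 -1 30 [0.0613 0.0628 0.0636 0.0641]
1 1 0 
ext [[-0.05392975136283364, -0.049721655484311594, 0.05458237740498967], [0.046738988498667255, 0.04654741470271424, 0.06668722189251873]]
wrist 3181
-1 -1 188 [0.0633 0.064  0.0644 0.0645]
-1 1 198 [0.0632 0.0638 0.0642 0.0644]
1 -1 654 [0.0621 0.0627 0.0631 0.0633]
1 1 663 [0.0619 0.0625 0.0629 0.0631]
ext [[-0.03409283325581225, -0.04728836952988547, 0.06000799316345161], [0.04728253323366414, 0.048335595838280565, 0.06469862647782088]]
```

View pics/c5.png

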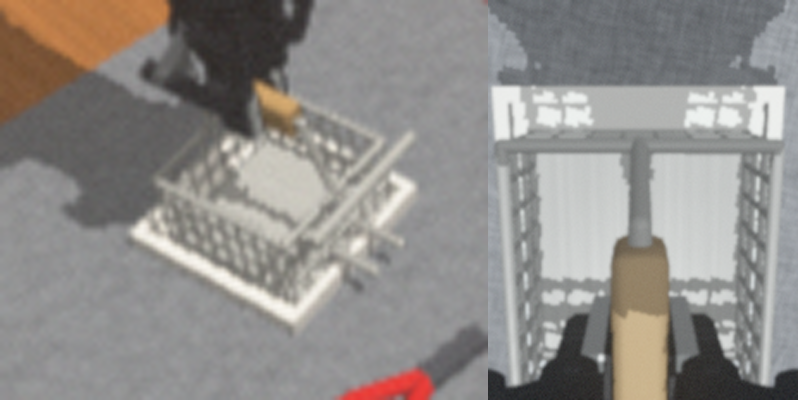

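send_rows(commands=[[[0,0,-0.02,0,0,0],[0,0,0,0,0,0],[0,0,0,0,0,0]]])

```text
time_s: 23.9
eef_pos: [0.4833, 0.1699, 0.2671]
eef_rot: [0.0, 0.618, 0.786, 0.0]
wrist_force: [-2.2, -2.4, 5.3]
opening: 0.149
grasp_force: 60.8
```

send_rows(commands=[[[0,0,0,0,0,0],[0,0,0,0,0,0],[0,0,0,0,0,0],[0,0,0,0,0,0],[0,0,0,0,0,0],[0,0,0,0,0,0],[0,0,0,0,0,0],[0,0,0,0,0,0]]], jaw=0.7)

```text
time_s: 24.57
eef_pos: [0.4831, 0.1701, 0.2665]
eef_rot: [-0.0, 0.619, 0.786, 0.0]
wrist_force: [-0.4, 0.1, 0.0]
opening: 0.699
grasp_force: 0.0
```

```bash
cat > chk.py <<'E'
from h import *
np.set_printoptions(precision=4,suppress=True)
th=np.deg2rad(103.6); E=np.array([[np.cos(th),np.sin(th)],[-np.sin(th),np.cos(th)]])
for n in ('wrist','side','top'):
    p=imaging.camera(n); hsv=cv2.cvtColor(p['image'],cv2.COLOR_BGR2HSV); w=(hsv[...,0]>8)&(hsv[...,0]<28)&(hsv[...,1]>70)&(p['depth']>0)
    v,u=np.nonzero(w); P=world(p,np.c_[u,v],p['depth'][v,u]); L=(P[:,:2]-[.483,.170])@E.T
    k=(P[:,2]>.112)&(P[:,2]<.135)&(abs(L).max(1)<.06)
    print(n,k.sum(),cv2.minAreaRect((P[k][:,:2]*1000).astype(np.float32)) if k.sum()>5 else '','z',np.percentile(P[k,2],[50,90]) if k.any() else '')
    v,u=np.nonzero(p['depth']>0); P=world(p,np.c_[u,v],p['depth'][v,u]); L=np.c_[(P[:,:2]-[.483,.170])@E.T,P[:,2]]
    k=(P[:,2]>.055)&(P[:,2]<.069)&(abs(L[:,0])<.058)&(abs(L[:,1])<.055)&((abs(L[:,0])>.044)|(abs(L[:,1])>.042))
    print([ (sx,sy,int(kk.sum()),round(float(np.percentile(L[kk,2],80)),4)) for sx in(-1,1) for sy in(-1,1) for kk in [k&(L[:,0]*sx>.02)&(L[:,1]*sy>.02)] if kk.sum()>5])
    if k.sum()>9: print('ext',np.percentile(L[k],[2,98],axis=0).tolist())
E
python3 f.py; python3 chk.py
```

```text
24.8167 [0.4831 0.1701 0.2665] [ 0.      0.6186  0.7857 -0.    ] F [-0.0867  0.1534  0.1811 -0.0382 -0.0001 -0.0307] +- [0.2112 0.3857 0.5195 0.0223 0.0327 0.0416] tool [ 0.1694 -0.0483 -0.1811] 0.6990703832690395
wrist 3533 ((484.66754150390625, 168.69869995117188), (13.060956954956055, 55.65742111206055), 13.642732620239258) z [0.1216 0.1224]
[(-1, -1, 323, 0.0621), (-1, 1, 293, 0.0621), (1, -1, 593, 0.0624), (1, 1, 568, 0.0625)]
ext [[-0.05579548437926481, -0.048697570725382174, 0.058727060627566274], [0.04616389720000284, 0.04654151422780572, 0.06516717439612801]]
side 99 ((484.2420349121094, 157.6007080078125), (14.656556129455566, 46.804893493652344), 11.510763168334961) z [0.1206 0.1232]
[(-1, -1, 35, 0.0637), (-1, 1, 41, 0.0629), (1, -1, 11, 0.0624), (1, 1, 26, 0.0623)]
ext [[-0.05591015480074938, -0.047755590627147425, 0.056259170913223196], [0.045013222141139564, 0.04917173460170462, 0.0655160327580348]]
top 7 ((491.91705322265625, 137.0767822265625), (11.193144798278809, 2.4542200565338135), 13.969343185424805) z [0.1218 0.1253]
[(-1, -1, 31, 0.0641), (-1, 1, 35, 0.0636)]
ext [[-0.05611985240588948, -0.048811465386162045, 0.05726484859342833], [-0.01653070854105394, 0.04729386706356615, 0.06693298650885732]]
```

send_rows(commands=[[[0,0,-0.1,0,0,0],[0,0,-0.3,0,0,0],[0,0,-0.6,0,0,0],[0,0,-0.8,0,0,0],[0,0,-0.8,0,0,0],[0,0,-0.8,0,0,0],[0,0,-0.5,0,0,0],[0,0,0,0,0,0]]])

```text
time_s: 25.63
eef_pos: [0.4842, 0.1703, 0.3884]
eef_rot: [0.003, 0.618, 0.786, 0.003]
wrist_force: [0.5, -0.0, 0.0]
opening: 0.701
grasp_force: 0.0
```

send_rows(commands=[[[0,0,0,0,0,0],[0,0,0,0,0,0],[0,0,0,0,0,0],[0,0,0,0,0,0]]])

```text
time_s: 25.97
eef_pos: [0.4827, 0.17, 0.3822]
eef_rot: [-0.001, 0.619, 0.786, -0.001]
wrist_force: [-0.4, -0.7, -0.7]
opening: 0.701
grasp_force: 0.0
```

```bash
python3 f.py; python3 chk.py; python3 -c "
from h import *
p=imaging.camera('side'); cv2.imwrite('pics/end.png',cv2.resize(p['image'][180:320,90:300],None,fx=3,fy=3,interpolation=cv2.INTER_CUBIC))"
```

```text
26.2167 [0.483  0.17   0.3831] [-0.0003  0.6186  0.7857 -0.0003] F [ 0.4595  0.2042  0.1751  0.0059  0.0035 -0.0019] +- [0.4882 0.2953 0.3934 0.0301 0.0333 0.0243] tool [ 0.0906  0.4945 -0.1755] 0.7002921313151296
wrist 1021 ((484.7643127441406, 167.5835723876953), (12.028100967407227, 56.69831466674805), 13.879731178283691) z [0.1217 0.1226]
[(-1, -1, 275, 0.0626), (-1, 1, 262, 0.0625), (1, -1, 201, 0.0626), (1, 1, 193, 0.0625)]
ext [[-0.05592814254834208, -0.048755279010739866, 0.059540321101495146], [0.045586284309166246, 0.04705642606444875, 0.06448350709586056]]
side 136 ((482.9940490722656, 164.36587524414062), (15.526583671569824, 60.195838928222656), 14.449131965637207) z [0.1206 0.123 ]
[(-1, -1, 36, 0.0623), (-1, 1, 42, 0.0628), (1, -1, 10, 0.0631), (1, 1, 22, 0.0623)]
ext [[-0.056299844226405965, -0.04807405786457804, 0.05655188459988518], [0.04511108390408229, 0.04887414547908277, 0.06574569224878263]]
top 47 ((489.70379638671875, 148.1795196533203), (12.620003700256348, 24.56935691833496), 13.680915832519531) z [0.1223 0.1249]
[(-1, -1, 34, 0.0645), (-1, 1, 36, 0.064)]
ext [[-0.05651653494046139, -0.04868385707262784, 0.05832633025977521], [0.006178959071368586, 0.0473783776404439, 0.06659380733954358]]
```

View pics/end.png

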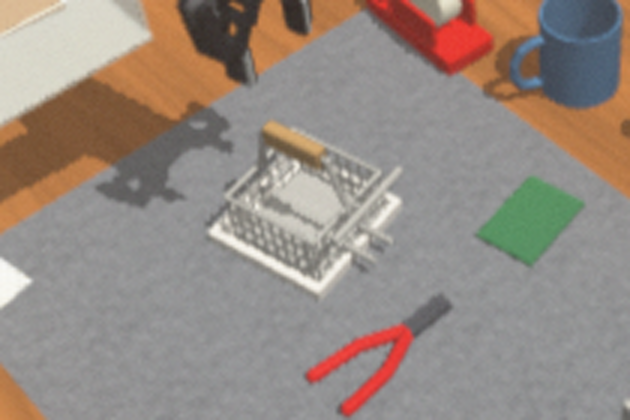

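The final side view shows the basket flat inside the kerb (centre near 305,205), the gripper well clear, and the pliers, offcut, tape and mug where they were.

```bash
python3 -c "
from bench import ctrl
print(ctrl.hand_in())"
```

```text
the job is handed in; nothing more can be done
None
```

The basket is off the rack and released, standing flat inside the tray's kerb, its grip within about 6 mm of the tray's centre by the cameras; the guard was felt at roughly 1 N and not forced. The job was handed in at about 26 s, and `hand_in()` returned no verdict.

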